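Release the catch and hold a settler's weir lever open

ROBOT

A 6-joint arm with a two-finger parallel gripper is mounted at the origin on the work surface. World frame = base frame: x ahead of the robot, y to its left, z up, the work surface at z = 0. Lengths are in m, angles in rad, forces in N, time in s.
With the tool pointing down it reaches from about 0.4 to 0.925 m from the base axis. Payload 3.4 kg.
Tool frame: the origin (TCP) lies at the very end of the fingers, on their centre line; the grasp point (between the pads) lies 19 mm behind it; z points along the fingers, y is the line along which they close (so a half turn about z gives the same grasp; the last joint's range is limited). The gripper opens to 85 mm and grips with 20 to 120 N. Pads are 22 mm wide; open, the fingers measure 114 mm over their backs; the gripper's body (76 mm by 85 mm) begins 54 mm behind the grasp point. The pads swing forward as they close: fully open they stand 13 mm farther back than shut.
Start: joints at [1.129, 0.307, 1.506, -0, 1.328, -0.073], TCP at [0.207, 0.536, 0.231] pointing down, gripper open.
Joint ranges: [-3.12, 3.12], [-1.05, 2.28], [0.14, 2.33], [-1.42, 4.57], [0.1, 2.73], [-2.68, 2.68]. Speed limits (rad/s): [2.57, 2.57, 3.14, 3.14, 3.14, 3.14].

INTERFACE

Orientations are given as a rotation vector (axis times angle).
In Python, from cell import manip, cams gives the robot as it stands. The module is installed in compiled form; this text tells all that it offers.
- The arm moves only by the shell command python3 -m crank 'ROWS' [FORCE]. ROWS is JSON, a list of rows, each an object of numbers: "tx", "ty", "tz": the shift along the tool's x, y, z as a fraction of full scale; "rx", "ry", "rz": the turn, a rotation vector about the tool's x, y, z as a fraction of full scale; "hand": the opening, from 0 (shut) to 1 (fully open). A call has 1 to 10 rows; each row is the pose to reach, as a shift and turn from the pose commanded when the call began, along the tool's axes at that moment, turning the shorter way round; what a row does not reach only later rows make up. Full scale, the value 1, is 0.15 m for a shift and pi rad for a turn. A row lasts 1/10 s, in which the tool goes at most 50 mm and 8.59 degrees, less where a joint would pass 70% of its speed; a pose out of reach is approached as far as the arm can. A call with a number of a shift or a turn outside -1 to 1 is refused whole. A call with a gripper value outside its range is refused whole. The fingers move at their own pace and stop on an object; FORCE is the grip in N (left out, the last holds). Time passes only in rows, so rows that repeat a pose let the fingers close. It gives the time, the measured TCP pose, the force, the opening and the grip force at its end, in the units of the state.
- manip.observe(): the state, without advancing time (a new reading comes with each control period).
- cams.capture(name): name is "scene" or "top" or "wrist"; returns the picture (400x640x3 uint8, blue, green, red); there is no depth.
- cams.get_calibration(name): a dict with "fx", "fy", "cx", "cy" (pixels), "R" (3x3) and "t" (3): a world point X has camera coordinates R X + t. Camera axes: x right, y down, z forward; pixel columns grow to the right and rows downward; lengths in m; the calibration is good to about 2 mm. A picture is of the moment at which its call begins: read the wrist's pose just before it. get_calibration takes no time and is no camera call; for the wrist camera it gives the pose at the moment of the call.
- manip.close_job(): hands the job in; it is judged then, once.
The state is a dict: "time_s": time; "qpos": joint angles; "qvel": joint speeds; "joint_efforts": joint torques, N m; "tool_pos": TCP position; "eef_rot": TCP orientation; "ft_force": force on the tool from outside, world axes, zero at the start; "torque": the same for the moment, N m; "grip_width": finger opening in m; "finger_force": force on a finger pad.
Only numpy, scipy, OpenCV 4.12 (cv2) and the standard library are available. Lean on these libraries where they do the work, as an engineer would, in place of code of your own. Each camera call takes 0.05 s, during which the arm holds its last target. There are 200 camera calls.

TASK

On the mixer-settler cell whose lever ends in a crossbar, first flip the safety catch up and over until it stands clear of the lever, then pull the lever all the way towards you to its stop and finish still holding it there with the gripper: it springs back if let go. Leave the other cell's catch and lever alone and do not disturb the things lying about.

Things in the scene. Friction and masses are not known exactly. Their poses are not given: they have to be found in the camera images.
- settler_t: The mixer-settler cell to operate: white polymer block 180 x 160 mm and 130 mm high on a 20 mm thick base slab (250 x 180 mm), bolted down, black motor (46 mm square, top 198 mm high) on its rear half. Its lever ends in a black CROSSBAR. Origin on the table under the lever's pivot; x axis points to the cell's rear (away from the robot), y to the left, z up. Faces the robot within about 0.2 rad; the two cells may have swapped sides.
- lever_t_handle (a point): Middle of the crossbar: black round bar, diameter 14 mm, 110 mm long along the cell's y axis, on the end of a 12 mm steel shaft (the shaft joins it here from below, so the bar is pinched from above more easily 34 mm to one side). At rest at (41, 0, 268) mm in the cell's frame. Moves with the lever.
- lever_t_pivot (a point): Lever pivot, fixed to the cell at (0, 0, 155) mm; hinge axis along the cell's y. The crossbar turns about it at 120 mm radius; at rest the shaft leans 0.35 rad back (to +x) from upright.
- lever_t (a joint): Lever angle, rad: 0 at rest, grows as the crossbar is pulled towards the robot (cell's -x, over and down), stop at 1.0. A spring returns it to 0 when let go: about 2 N at the crossbar at rest, about 9 N at the stop. Raises a small steel weir plate in the slot at the front of the cell.
- catch_t_hinge (a point): Hinge of the safety catch, fixed to the cell at (-40, 70, 205) mm; hinge axis along the cell's x.
- catch_t_end (a point): Point on the catch 105 mm from its hinge, 15 mm from its free end. The catch is a flat steel bar 8 mm thick (cell's x), 16 mm high, 120 mm long, lying level across the front of the lever from the hinge to the cell's -y; a nose on it (14 mm wide, 70 mm from the hinge) reaches back to the shaft and blocks it. Shut, this point is at (-40, -35, 205) mm in the cell's frame, 75 mm above the block. It can be pinched here from above across its 8 mm.
- catch_t (a joint): Catch angle, rad: 0 shut (level), grows as its free end is swung up and over to the cell's +y, 1.57 upright, stop at 1.9. It starts between 0 and 0.12. Stiff hinge: stays where it is left; about 1 N at the free end moves it.
- settler_b: The other cell, identical but its lever ends in a black BALL (36 mm). Not to be operated. Origin and axes as for the first.
- lever_b (a joint): Lever of the other cell, as lever_t; leave at 0.
- catch_b (a joint): Catch of the other cell, as catch_t; leave as it is.
- bottle: Bystander: small clear glass jar with white cap, diameter 48, height 100 mm, stands between the cells. Origin at underside.
- flask: Bystander: amber bottle, diameter 70, height 170 mm. Origin at underside.
- beaker: Bystander: glass cup, diameter 72, height 90 mm. Origin at underside.
- wrench: Bystander: steel wrench lying in front of the cells.
- bolt: Bystander: steel bolt standing on its head, 32 mm wide, 42 mm high. Origin at underside.
- plug: Bystander: white plastic plug, 28 mm wide, 34 mm high. Origin at underside.
- screwdriver: Bystander: screwdriver lying at the left.

How it is judged:
On the way, in this order (a step that is already met when the one before it is completed fails the run):
1. the catch is flipped at least upright while the lever is still at rest (value of joint catch_t above 1.4 rad and value of joint lever_t below 0.15 rad), for 0.2 s.
2. the lever is pulled fully to its stop by the gripper (value of joint lever_t above 0.88 rad and contact force between the fingers and lever_t above 2 N), for 0.2 s.
At the end, for the whole second after the job is handed in: The crossbar lever is held at its stop (over 0.88 of 1.0 rad, still) by the fingers (over 2 N), its catch is flipped up past 1.4 rad, the other cell's lever is under 0.1 and its catch under 0.3 rad, and no bystander has moved 30 mm (all of step 2 and velocity of joint lever_t below 0.1 rad/s and value of joint catch_t above 1.4 rad and value of joint lever_b below 0.1 rad and value of joint catch_b below 0.3 rad and distance of each of bottle, flask, beaker, wrench, bolt, plug, screwdriver from where it was at the start of the episode below 0.03 m); the arm keeps its last pose, push and grip.
It fails at once if the lever is forced while its catch is not flipped clear (value of joint lever_t above 0.3 rad and value of joint catch_t below 1 rad).
It fails at once if the other cell's lever or catch is operated (value of joint lever_b above 0.2 rad or value of joint catch_b above 0.4 rad).
It fails at once if a bystander is disturbed (distance of any of bottle, flask, beaker, wrench, bolt, plug, screwdriver from where it was at the start of the episode above 0.05 m).
It also fails if it takes over 42 s, if anything falls off the work surface, if the arm or the gripper's body presses on something with over 40 N, if the wrist force passes 120 N, or if a joint passes its speed limit or range.

## Working session

There is one attempt and no reset: what is moved stays moved. The work goes in short steps, Python scripts to look and compute and a shell command to move; the robot and the scene stay as the last step left them, time stands still between calls to the robot, and variables do not carry over. Pictures are saved under pics/ and viewed, at most 10 in all, crops included, and the job is handed in when it is done.

```bash
mkdir -p pics; python3 - <<'E'
from cell import manip,cams
import cv2,json
s=manip.observe();print(s)
for n in("scene","top"):
    im=cams.capture(n);cv2.imwrite(f"pics/{n}0.png",im);c=cams.get_calibration(n);print(n,c)
E
```

```text
{'time_s': 0.0, 'qpos': array([ 1.12851316e+00,  3.07579817e-01,  1.50769486e+00, -1.20204479e-05,
        1.32839926e+00, -7.34968857e-02]), 'qvel': array([ 0.0003921 ,  0.00130395,  0.00314253,  0.00097364, -0.00019184,
       -0.00091647]), 'joint_efforts': array([-1.16937448e-03, -4.57556319e+01, -2.51910549e+01, -4.10507882e-04,
        1.32978684e-02, -5.78068648e-05]), 'tool_pos': array([0.20699836, 0.53568649, 0.23036904]), 'eef_rot': array([-0.57591097, -3.08782397,  0.00316532]), 'ft_force': array([-0.00767579,  0.83049557,  0.00556121]), 'torque': array([ 0.07188643, -0.02718504,  0.02253292]), 'finger_force': 0.0, 'grip_width': 0.08514399607588478}
scene {'fx': 493.44133396770746, 'fy': 493.44133396770746, 'cx': 318.45713540604413, 'cy': 204.38180831235968, 'R': array([[-0.94680203,  0.32166244, -0.00995967],
       [ 0.2101055 ,  0.59440346, -0.77623463],
       [-0.24376546, -0.73703311, -0.63036545]]), 't': array([0.46457531, 0.0206871 , 1.58874516])}
top {'fx': 493.47192792656006, 'fy': 493.47192792656006, 'cx': 318.99923603744867, 'cy': 200.45989859622796, 'R': array([[ 3.19091545e-03, -9.99994690e-01, -6.61818295e-04],
       [-9.87326556e-01, -3.04547930e-03, -1.58672607e-01],
       [ 1.58669749e-01,  1.15974165e-03, -9.87331031e-01]]), 't': array([-0.00584904,  0.51289564,  1.71333147])}
```

View pics/scene0.png

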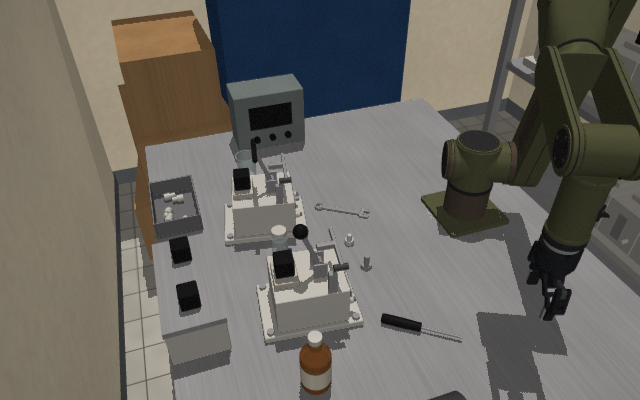

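View pics/top0.png

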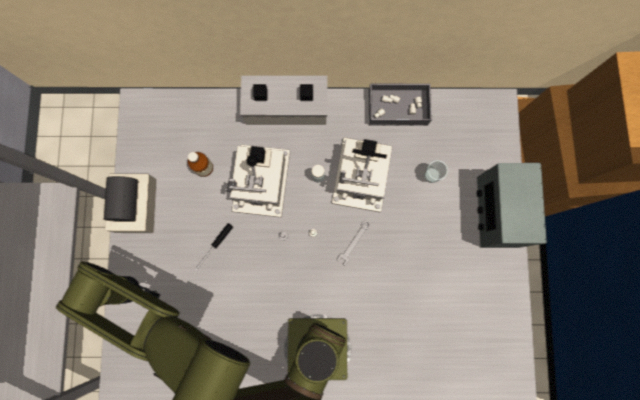

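The top view shows the crossbar cell on the right, around (362,172) with its bar near (369,153). The ball cell is on the left, around (260,180). I'll enlarge the crossbar cell.

```bash
python3 - <<'E'
import cv2,numpy as np
a=cv2.imread("pics/top0.png")[130:220,320:400];b=cv2.imread("pics/scene0.png")[130:250,215:315]
cv2.imwrite("pics/c0.png",np.hstack([cv2.resize(a,(480,540),interpolation=2),cv2.resize(b,None,fx=3.2,fy=4.5,interpolation=2)]))
E
```

```text
(no output)
```

View pics/c0.png

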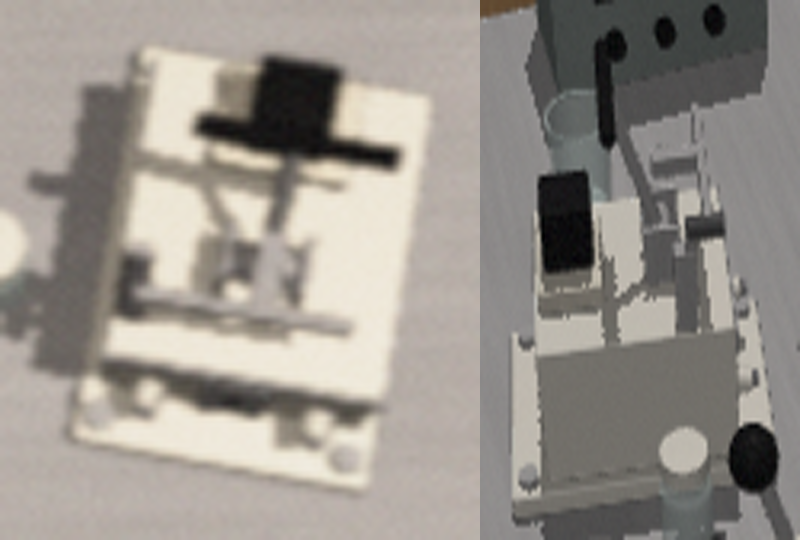

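The crop shows the crossbar ends at top px (352.8,150.8) and (386.7,156.2), and the catch's free end near (378.7,184.5). The slab corners are at about (332.5,203), (381.2,211.3), (391.3,145.8) and (343.3,138.3).

```bash
cat > h.py <<'E'
import numpy as np
from cell import manip,cams
from scipy.spatial.transform import Rotation as Ro
def ray(n,p):
    c=cams.get_calibration(n);R=c["R"];d=R.T@np.array([(p[0]-c["cx"])/c["fx"],(p[1]-c["cy"])/c["fy"],1]);return -R.T@c["t"],d
def onz(n,p,z):
    o,d=ray(n,p);return o+d*(z-o[2])/d[2]
def px(n,X):
    c=cams.get_calibration(n);q=c["R"]@X+c["t"];return np.array([c["fx"]*q[0]/q[2]+c["cx"],c["fy"]*q[1]/q[2]+c["cy"]])
E
python3 - <<'E'
from h import *
import cv2
im=cv2.imread("pics/top0.png")
np.set_printoptions(precision=4,suppress=True)
A=onz("top",(352.8,150.8),.268);B=onz("top",(386.7,156.2),.268)
print(A,B,np.linalg.norm(A-B))
d=A-B;print("yaw bar",np.arctan2(-d[0],d[1]),"mid",(A+B)/2)
C=[onz("top",p,.02) for p in((332.5,203),(381.2,211.3),(391.3,145.8),(343.3,138.3))]
print(C,[np.linalg.norm(C[i]-C[i-1]) for i in range(4)])
f=C[0]-C[1]+C[3]-C[2];yaw=np.arctan2(-f[0],f[1]);s=C[3]-C[0]+C[2]-C[1];yaw2=np.arctan2(s[1],s[0]);print("slab yaw",yaw,yaw2,np.mean(C,0))
m=(A+B)/2
y=np.mean([np.arctan2(-d[0],d[1]),yaw,yaw2]);R=Ro.from_euler('z',y).as_matrix()
O=m-R@[.041,0,.268];print("O",O,y)
for n,p in dict(handle=(.041,0,.268),L=(.041,.055,.268),Rr=(.041,-.055,.268),cend=(-.04,-.05,.205),hinge=(-.04,.07,.205)).items():
    X=O+R@p;print(n,X,px("top",X),px("scene",X))
X=onz("top",(378.7,184.5),.21);print("catch free end in cell",R.T@(X-O))
E
```

```text
[ 0.6347 -0.1101  0.268 ] [ 0.6176 -0.2162  0.268 ] 0.10746762886340339
yaw bar -0.1598141720386632 mid [ 0.6261 -0.1632  0.268 ]
[array([ 0.5072, -0.0528,  0.02  ]), array([ 0.4776, -0.2273,  0.02  ]), array([ 0.7199, -0.2684,  0.02  ]), array([ 0.7477, -0.0927,  0.02  ])] [np.float64(0.24385694669806668), np.float64(0.17703900659314234), np.float64(0.245721282994895), np.float64(0.17787436562248254)]
slab yaw -0.16257570048662087 -0.1662049972170115 [ 0.6131 -0.1603  0.02  ]
O [ 0.5857 -0.1565  0.    ] -0.1628649565807652
handle [ 0.6261 -0.1632  0.268 ] [369.7345 153.4975] [253.2374 150.0445]
L [ 0.635  -0.1089  0.268 ] [352.4095 150.6853] [254.4989 160.8611]
Rr [ 0.6172 -0.2174  0.268 ] [387.0925 156.3151] [252.0503 139.8662]
cend [ 0.5381 -0.1994  0.205 ] [379.3222 184.914 ] [281.3147 156.2525]
hinge [ 0.5575 -0.081   0.205 ] [342.6833 178.9064] [285.8593 179.6166]
catch free end in cell [-0.04   -0.0474  0.21  ]
```

Both views agree on the pose: origin (0.586,-0.157), yaw -0.163. I'll add a helper that turns cell-frame goals into tool-axis shifts and turns.

```bash
cat >> h.py <<'E'
O=np.array([.5857,-.1565,0]);RC=Ro.from_euler('z',-.163)
def go(X,world=False):
    "shift (units) and turn (units) to bring grasp-TCP to X, tool down, tool y along +/-cell x"
    s=manip.observe();T=Ro.from_rotvec(s["eef_rot"]);X=np.array(X) if world else O+RC.apply(X)
    sh=T.inv().apply(X-s["tool_pos"])/.15
    best=min((T.inv()*RC*Ro.from_matrix(np.array([[0,a,0],[a,0,0],[0,0,-1]]).T) for a in(1,-1)),key=lambda r:r.magnitude())
    print("shift",sh.round(3),"turn",(best.as_rotvec()/np.pi).round(4),"cell tcp",(RC.inv().apply(s["tool_pos"]-O)*1e3).round(1),"q6",s["qpos"][5].round(2),"w",s["grip_width"].round(4),"F",s["finger_force"],s["ft_force"].round(1),"t",s["time_s"])
E
python3 -c "
from h import *
go((.33,.40,.38),True);go((.45,.1,.38),True);go((-.04,-.035,.26))"
```

```text
Traceback (most recent call last):
  File "h.py", line 16, in go
    print("shift",sh.round(3),"turn",(best.as_rotvec()/np.pi).round(4),"cell tcp",(RC.inv().apply(s["tool_pos"]-O)*1e3).round(1),"q6",s["qpos"][5].round(2),"w",s["grip_width"].round(4),"F",s["finger_force"],s["ft_force"].round(1),"t",s["time_s"])
                                                                                                                                                                ^^^^^^^^^^^^^^^^^^^^^
AttributeError: 'float' object has no attribute 'round'
```

```bash
sed -i 's/s\["grip_width"\].round(4)/round(s["grip_width"],4)/' h.py
python3 -c "
from h import *
go((.33,.40,.38),True);go((.45,.1,.38),True);go((-.04,-.035,.26))"
```

```text
shift [-1.091 -0.551 -0.996] turn [-5.000e-04  4.000e-04  4.345e-01] cell tcp [-486.   621.6  230.5] q6 -0.07 w 0.0852 F 0.0 [-0.2 -0.3 -0.6] t 0.1
shift [-2.558 -2.128 -0.993] turn [-5.000e-04  4.000e-04  4.345e-01] cell tcp [-486.   621.6  230.5] q6 -0.07 w 0.0852 F 0.0 [-0.2 -0.3 -0.6] t 0.1
shift [-3.805 -3.678 -0.191] turn [-5.000e-04  4.000e-04  4.345e-01] cell tcp [-486.   621.6  230.5] q6 -0.07 w 0.0852 F 0.0 [-0.2 -0.3 -0.6] t 0.1
```

```bash
python3 -m crank '[{"tz":-1,"tx":0,"hand":0.6},{"tz":-1,"hand":0.6},{"tz":-1,"tx":-1,"ty":-0.55,"rz":0.4345,"hand":0.6},{"tz":-1,"tx":-1,"ty":-0.55,"rz":0.4345,"hand":0.6},{"tz":-1,"tx":-1,"ty":-0.55,"rz":0.4345,"hand":0.6},{"tz":-1,"tx":-1,"ty":-0.55,"rz":0.4345,"hand":0.6},{"tz":-1,"tx":-1,"ty":-0.55,"rz":0.4345,"hand":0.6},{"tz":-1,"tx":-1,"ty":-0.55,"rz":0.4345,"hand":0.6},{"tz":-1,"tx":-1,"ty":-0.55,"rz":0.4345,"hand":0.6},{"tz":-1,"tx":-1,"ty":-0.55,"rz":0.4345,"hand":0.6}]' 30
python3 -c "
from h import *
go((.42,.27,.38),True);go((.48,.1,.38),True)"
```

```text
shift [-1.963 -1.143 -0.995] turn [-5.000e-04  4.000e-04  4.345e-01] cell tcp [-486.   621.6  230.5] q6 -0.07 w 0.0852 F 0.0 [-0.2 -0.3 -0.6] t 0.1
shift [-2.745 -2.056 -0.993] turn [-5.000e-04  4.000e-04  4.345e-01] cell tcp [-486.   621.6  230.5] q6 -0.07 w 0.0852 F 0.0 [-0.2 -0.3 -0.6] t 0.1invalid input
```

```bash
python3 -m crank '[{"tx":0,"ty":0,"tz":-1,"rx":0,"ry":0,"rz":0,"hand":0.6},{"tx":0,"ty":0,"tz":-1,"rx":0,"ry":0,"rz":0.05,"hand":0.6},{"tx":-1,"ty":-0.55,"tz":-1,"rx":0,"ry":0,"rz":0.4345,"hand":0.6},{"tx":-1,"ty":-0.55,"tz":-1,"rx":0,"ry":0,"rz":0.4345,"hand":0.6},{"tx":-1,"ty":-0.55,"tz":-1,"rx":0,"ry":0,"rz":0.4345,"hand":0.6},{"tx":-1,"ty":-0.55,"tz":-1,"rx":0,"ry":0,"rz":0.4345,"hand":0.6},{"tx":-1,"ty":-0.55,"tz":-1,"rx":0,"ry":0,"rz":0.4345,"hand":0.6},{"tx":-1,"ty":-0.55,"tz":-1,"rx":0,"ry":0,"rz":0.4345,"hand":0.6},{"tx":-1,"ty":-0.55,"tz":-1,"rx":0,"ry":0,"rz":0.4345,"hand":0.6},{"tx":-1,"ty":-0.55,"tz":-1,"rx":0,"ry":0,"rz":0.4345,"hand":0.6}]' 30
python3 -c "
from h import *
go((.42,.27,.38),True);go((.48,.1,.38),True)"
```

```text
time_s: 1.1
tool_pos: [0.3174, 0.4049, 0.3808]
eef_rot: [2.386, 2.043, -0.002]
ft_force: [0.3, -0.1, -0.1]
grip_width: 0.0512
finger_force: 0.0
shift [-0.783  0.814  0.006] turn [-0.0002  0.0003  0.0027] cell tcp [-355.8  510.4  380.8] q6 0.98 w 0.0512 F 0.0 [ 0.3 -0.1 -0.1] t 1.1
shift [-1.841  1.384  0.006] turn [-0.0002  0.0003  0.0027] cell tcp [-355.8  510.4  380.8] q6 0.98 w 0.0512 F 0.0 [ 0.3 -0.1 -0.1] t 1.1
```

```bash
R='' ; python3 -m crank '[{"tx":-0.95,"ty":0.5,"tz":0,"rx":0,"ry":0,"rz":0.0027,"hand":0.6},{"tx":-0.95,"ty":0.5,"tz":0,"rx":0,"ry":0,"rz":0.0027,"hand":0.6},{"tx":-0.95,"ty":0.5,"tz":0,"rx":0,"ry":0,"rz":0.0027,"hand":0.6},{"tx":-0.95,"ty":0.5,"tz":0,"rx":0,"ry":0,"rz":0.0027,"hand":0.6},{"tx":-0.95,"ty":0.5,"tz":0,"rx":0,"ry":0,"rz":0.0027,"hand":0.6}]' 30
python3 -m crank '[{"tx":-0.95,"ty":0.5,"tz":0,"rx":0,"ry":0,"rz":0,"hand":0.6},{"tx":-0.95,"ty":0.5,"tz":0,"rx":0,"ry":0,"rz":0,"hand":0.6},{"tx":-0.95,"ty":0.5,"tz":0,"rx":0,"ry":0,"rz":0,"hand":0.6},{"tx":-0.95,"ty":0.5,"tz":0,"rx":0,"ry":0,"rz":0,"hand":0.6},{"tx":-0.95,"ty":0.5,"tz":0,"rx":0,"ry":0,"rz":0,"hand":0.6}]' 30
python3 -m crank '[{"tx":-0.95,"ty":0.5,"tz":0,"rx":0,"ry":0,"rz":0,"hand":0.6},{"tx":-0.95,"ty":0.5,"tz":0,"rx":0,"ry":0,"rz":0,"hand":0.6},{"tx":-0.95,"ty":0.5,"tz":0,"rx":0,"ry":0,"rz":0,"hand":0.6},{"tx":-0.95,"ty":0.5,"tz":0,"rx":0,"ry":0,"rz":0,"hand":0.6},{"tx":-0.95,"ty":0.5,"tz":0,"rx":0,"ry":0,"rz":0,"hand":0.6}]' 30
python3 -c "
from h import *
go((-.04,-.035,.30))"
```

```text
time_s: 1.6
tool_pos: [0.3709, 0.2519, 0.3812]
eef_rot: [-2.392, -2.036, 0.0]
ft_force: [0.1, 0.4, -0.3]
grip_width: 0.0509
finger_force: 0.0
time_s: 2.1
tool_pos: [0.4231, 0.1009, 0.381]
eef_rot: [-2.39, -2.038, -0.0]
ft_force: [-0.7, 0.3, 0.5]
grip_width: 0.0511
finger_force: 0.0
time_s: 2.6
tool_pos: [0.4752, -0.0507, 0.3807]
eef_rot: [-2.388, -2.039, -0.0]
ft_force: [-0.1, 0.2, 0.5]
grip_width: 0.0512
finger_force: 0.0
shift [-0.814  0.57   0.536] turn [-0.0004 -0.0004  0.0019] cell tcp [-126.2   86.4  380.7] q6 -0.04 w 0.0512 F 0.0 [-0.1  0.2  0.5] t 2.6
```

```bash
python3 -m crank '[{"tx":-0.814,"ty":0.57,"tz":0.53,"rx":0,"ry":0,"rz":0.002,"hand":0.6},{"tx":-0.814,"ty":0.57,"tz":0.53,"rx":0,"ry":0,"rz":0.002,"hand":0.6},{"tx":-0.814,"ty":0.57,"tz":0.53,"rx":0,"ry":0,"rz":0.002,"hand":0.6},{"tx":-0.814,"ty":0.57,"tz":0.53,"rx":0,"ry":0,"rz":0.002,"hand":0.6},{"tx":-0.814,"ty":0.57,"tz":0.53,"rx":0,"ry":0,"rz":0.002,"hand":0.6},{"tx":-0.814,"ty":0.57,"tz":0.53,"rx":0,"ry":0,"rz":0.002,"hand":0.6}]' 30
python3 - <<'E'
from h import *
import cv2
go((-.04,-.035,.186))
for n,p in dict(c50=(-.04,-.05,.211),c35=(-.04,-.035,.211),h=(-.04,.07,.213),bar=(.041,-.055,.268)).items(): print(n,px("wrist",O+RC.apply(p)).round(1))
cv2.imwrite("pics/w1.png",cams.capture("wrist"))
E
```

```text
time_s: 3.2
tool_pos: [0.5399, -0.1829, 0.3019]
eef_rot: [-2.391, -2.034, -0.001]
ft_force: [0.3, 0.9, 0.4]
grip_width: 0.0512
finger_force: 0.0
shift [-0.012  0.007  0.773] turn [-0.0003 -0.0006  0.0006] cell tcp [-40.9 -33.5 301.9] q6 -0.24 w 0.0512 F 0.0 [0.3 0.9 0.4] t 3.2
c50 [318.  227.2]
c35 [318.1 207.5]
h [318.4  48.6]
bar [460.2 269.3]
```

View pics/w1.png

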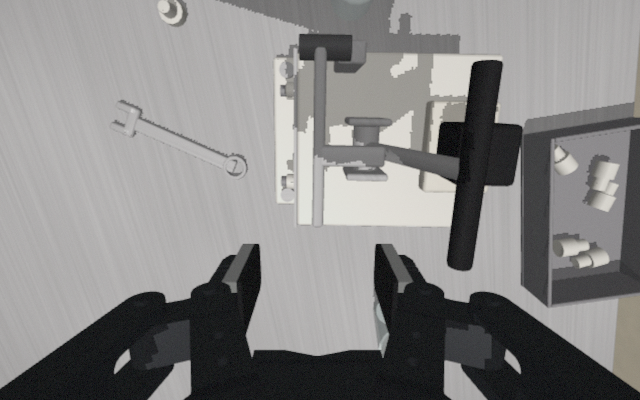

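The wrist view confirms the model. The catch's free end is at (318,226), predicted (318,227), and the bar end is at (460,268), predicted (460,269). I'll descend and pinch.

```bash
python3 -m crank '[{"tx":-0.012,"ty":0.007,"tz":0.25,"rx":0,"ry":0,"rz":0,"hand":0.6},{"tx":-0.012,"ty":0.007,"tz":0.5,"rx":0,"ry":0,"rz":0,"hand":0.6},{"tx":-0.012,"ty":0.007,"tz":0.76,"rx":0,"ry":0,"rz":0,"hand":0.6},{"tx":-0.012,"ty":0.007,"tz":0.76,"rx":0,"ry":0,"rz":0,"hand":0.6},{"tx":-0.012,"ty":0.007,"tz":0.76,"rx":0,"ry":0,"rz":0,"hand":0},{"tx":-0.012,"ty":0.007,"tz":0.76,"rx":0,"ry":0,"rz":0,"hand":0},{"tx":-0.012,"ty":0.007,"tz":0.76,"rx":0,"ry":0,"rz":0,"hand":0},{"tx":-0.012,"ty":0.007,"tz":0.76,"rx":0,"ry":0,"rz":0,"hand":0},{"tx":-0.012,"ty":0.007,"tz":0.76,"rx":0,"ry":0,"rz":0,"hand":0},{"tx":-0.012,"ty":0.007,"tz":0.76,"rx":0,"ry":0,"rz":0,"hand":0}]' 25
python3 -c "
from h import *
go((-.04,-.035,.186))"
```

```text
time_s: 4.25
tool_pos: [0.5397, -0.1874, 0.1888]
eef_rot: [-2.395, -2.032, 0.001]
ft_force: [-4.7, 0.8, 1.9]
grip_width: 0.0073
finger_force: 30.4
shift [0.019 0.003 0.019] turn [-0.0003 -0.     -0.0002] cell tcp [-40.4 -37.9 188.8] q6 -0.24 w 0.0073 F 30.3599014878273 [-4.7  0.8  1.9] t 4.25
```

```bash
python3 -m crank '[{"tx":0.004,"ty":0,"tz":-0.053,"rx":0,"ry":0,"rz":0,"hand":0},{"tx":0.014,"ty":0,"tz":-0.124,"rx":0,"ry":0,"rz":0,"hand":0},{"tx":0.032,"ty":0,"tz":-0.194,"rx":0,"ry":0,"rz":0,"hand":0},{"tx":0.057,"ty":0,"tz":-0.262,"rx":0,"ry":0,"rz":0,"hand":0},{"tx":0.088,"ty":0,"tz":-0.326,"rx":0,"ry":0,"rz":0,"hand":0},{"tx":0.126,"ty":0,"tz":-0.388,"rx":0,"ry":0,"rz":0,"hand":0},{"tx":0.169,"ty":0,"tz":-0.445,"rx":0,"ry":0,"rz":0,"hand":0},{"tx":0.218,"ty":0,"tz":-0.498,"rx":0,"ry":0,"rz":0,"hand":0},{"tx":0.272,"ty":0,"tz":-0.545,"rx":0,"ry":0,"rz":0,"hand":0},{"tx":0.331,"ty":0,"tz":-0.587,"rx":0,"ry":0,"rz":0,"hand":0}]' 25
python3 -c "
from h import *
go((-.04,.072,.294))"
```

```text
time_s: 5.25
tool_pos: [0.5484, -0.1386, 0.277]
eef_rot: [2.394, 2.033, -0.002]
ft_force: [-4.8, -0.9, -3.5]
grip_width: 0.0077
finger_force: 28.1
shift [ 0.402 -0.002 -0.114] turn [0.0001 0.0005 0.0001] cell tcp [-39.7  11.7 277. ] q6 -0.16 w 0.0077 F 28.051628172397614 [-4.8 -0.9 -3.5] t 5.25
```

```bash
python3 -m crank '[{"tx":0.062,"ty":0,"tz":-0.036,"rx":0,"ry":0,"rz":0,"hand":0},{"tx":0.128,"ty":0,"tz":-0.065,"rx":0,"ry":0,"rz":0,"hand":0},{"tx":0.196,"ty":0,"tz":-0.088,"rx":0,"ry":0,"rz":0,"hand":0},{"tx":0.267,"ty":0,"tz":-0.104,"rx":0,"ry":0,"rz":0,"hand":0},{"tx":0.338,"ty":0,"tz":-0.112,"rx":0,"ry":0,"rz":0,"hand":0},{"tx":0.41,"ty":0,"tz":-0.114,"rx":0,"ry":0,"rz":0,"hand":0},{"tx":0.482,"ty":0,"tz":-0.108,"rx":0,"ry":0,"rz":0,"hand":0},{"tx":0.482,"ty":0,"tz":-0.108,"rx":0,"ry":0,"rz":0,"hand":0},{"tx":0.482,"ty":0,"tz":-0.108,"rx":0,"ry":0,"rz":0,"hand":0}]' 25
python3 - <<'E'
from h import *
import cv2
go((-.04,.072,.40))
im=cams.capture("scene")[130:250,215:315];cv2.imwrite("pics/s2.png",cv2.resize(im,None,fx=5,fy=5,interpolation=2))
E
```

```text
time_s: 6.15
tool_pos: [0.5612, -0.0665, 0.2943]
eef_rot: [2.392, 2.033, 0.004]
ft_force: [-4.2, 1.7, 6.0]
grip_width: 0.0075
finger_force: 30.2
shift [-0.085 -0.006 -0.705] turn [ 0.0011 -0.0003  0.0004] cell tcp [-38.7  84.9 294.3] q6 -0.03 w 0.0075 F 30.230940878391266 [-4.2  1.7  6. ] t 6.15
```

View pics/s2.png

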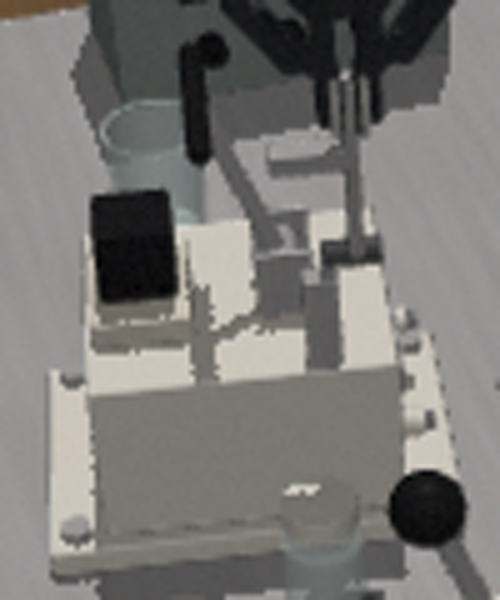

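The catch stands upright at about x=350 in the crop, clear of the lever, and the lever is still at rest. I'll release it and rise.

```bash
python3 -m crank '[{"tx":0,"ty":0,"tz":0,"rx":0,"ry":0,"rz":0,"hand":0.5},{"tx":0,"ty":0,"tz":0,"rx":0,"ry":0,"rz":0,"hand":0.5},{"tx":0,"ty":0,"tz":0,"rx":0,"ry":0,"rz":0,"hand":0.5},{"tx":0,"ty":0,"tz":0,"rx":0,"ry":0,"rz":0,"hand":0.5},{"tx":0,"ty":0,"tz":-0.3,"rx":0,"ry":0,"rz":0,"hand":0.5},{"tx":0,"ty":0,"tz":-0.6,"rx":0,"ry":0,"rz":0,"hand":0.5},{"tx":0,"ty":0,"tz":-0.8,"rx":0,"ry":0,"rz":0,"hand":0.5},{"tx":0,"ty":0,"tz":-0.8,"rx":0,"ry":0,"rz":0,"hand":0.5}]' 25
python3 -c "
from h import *
go((.041,-.034,.40));go((.041,-.034,.250))"
```

```text
time_s: 7.0
tool_pos: [0.5628, -0.0676, 0.4176]
eef_rot: [2.388, 2.028, 0.011]
ft_force: [0.2, -0.3, 1.1]
grip_width: 0.0427
finger_force: 0.0
shift [-0.787  0.519  0.123] turn [0.0035 0.0001 0.0001] cell tcp [-37.   84.  417.6] q6 -0.03 w 0.0427 F 0.0 [ 0.2 -0.3  1.1] t 7.0
shift [-0.786  0.508  1.123] turn [0.0035 0.0001 0.0001] cell tcp [-37.   84.  417.6] q6 -0.03 w 0.0427 F 0.0 [ 0.2 -0.3  1.1] t 7.0
```

```bash
python3 -m crank '[{"tx":-0.3,"ty":0.2,"tz":0.1,"rx":0.0035,"ry":0,"rz":0,"hand":0.5},{"tx":-0.6,"ty":0.4,"tz":0.1,"rx":0.0035,"ry":0,"rz":0,"hand":0.5},{"tx":-0.787,"ty":0.519,"tz":0.12,"rx":0.0035,"ry":0,"rz":0,"hand":0.5},{"tx":-0.787,"ty":0.519,"tz":0.4,"rx":0.0035,"ry":0,"rz":0,"hand":0.5},{"tx":-0.787,"ty":0.514,"tz":0.65,"rx":0.0035,"ry":0,"rz":0,"hand":0.5},{"tx":-0.787,"ty":0.514,"tz":0.65,"rx":0.0035,"ry":0,"rz":0,"hand":0.5}]' 25
python3 - <<'E'
from h import *
import cv2
go((.041,-.034,.25))
for n,p in dict(mid=(.041,0,.275),e=(.041,-.055,.275),catchtop=(-.04,.059,.324)).items(): print(n,px("wrist",O+RC.apply(p)).round(1))
cv2.imwrite("pics/w3.png",cams.capture("wrist"))
E
```

```text
time_s: 7.6
tool_pos: [0.6132, -0.1952, 0.3064]
eef_rot: [-2.379, -2.018, 0.022]
ft_force: [-0.0, 1.7, -0.4]
grip_width: 0.0429
finger_force: 0.0
shift [-0.003  0.06   0.375] turn [-0.0083 -0.0011 -0.0002] cell tcp [ 33.4 -33.7 306.4] q6 -0.21 w 0.0429 F 0.0 [-0.   1.7 -0.4] t 7.6
mid [332.6 174.6]
e [331.5 271. ]
catchtop [99.  29.3]
```

View pics/w3.png

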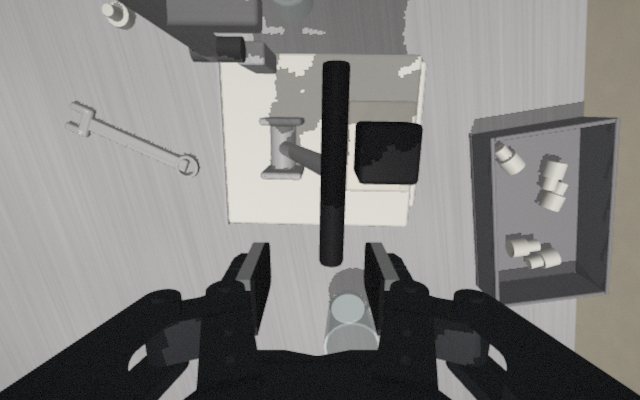

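The bar lies at x≈333 and its end is at (332,265), matching the prediction. I'll descend and grip.

```bash
python3 -m crank '[{"tx":0,"ty":0.06,"tz":0,"rx":-0.006,"ry":0,"rz":0,"hand":0.5},{"tx":0,"ty":0.06,"tz":0.18,"rx":-0.006,"ry":0,"rz":0,"hand":0.5},{"tx":0,"ty":0.06,"tz":0.37,"rx":-0.006,"ry":0,"rz":0,"hand":0.5},{"tx":0,"ty":0.06,"tz":0.37,"rx":-0.006,"ry":0,"rz":0,"hand":0.5}]' 30
python3 -c "
from h import *
go((.041,-.034,.25))"
```

```text
time_s: 8.05
tool_pos: [0.6252, -0.1968, 0.258]
eef_rot: [2.391, 2.032, 0.007]
ft_force: [-0.5, 0.6, -0.3]
grip_width: 0.0425
finger_force: 0.0
shift [-0.005 -0.031  0.053] turn [ 0.0019 -0.0002  0.0003] cell tcp [ 45.6 -33.3 258. ] q6 -0.21 w 0.0425 F 0.0 [-0.5  0.6 -0.3] t 8.05
```

```bash
python3 -m crank '[{"tx":0,"ty":0,"tz":0,"rx":0,"ry":0,"rz":0,"hand":0.5},{"tx":0,"ty":0,"tz":0,"rx":0,"ry":0,"rz":0,"hand":0.5}]' 30
python3 -c "
from h import *
go((.041,-.034,.25))"
```

```text
time_s: 8.25
tool_pos: [0.6274, -0.1979, 0.2621]
eef_rot: [2.386, 2.027, 0.012]
ft_force: [1.0, 0.5, -0.0]
grip_width: 0.0428
finger_force: 0.0
shift [ 0.001 -0.047  0.08 ] turn [0.0042 0.0003 0.0002] cell tcp [ 47.9 -34.1 262.1] q6 -0.21 w 0.0428 F 0.0 [ 1.   0.5 -0. ] t 8.25
```

```bash
for i in 1 2 3; do python3 -m crank '[{"tx":0,"ty":0,"tz":0,"rx":0,"ry":0,"rz":0,"hand":0.5},{"tx":0,"ty":0,"tz":0,"rx":0,"ry":0,"rz":0,"hand":0.5}]' 30 >/dev/null
python3 -c "
from h import *
go((.041,-.034,.25));s=manip.observe();print(s['qpos'].round(4),s['qvel'].round(4),s['joint_efforts'].round(1))"; done
```

```text
shift [ 0.001 -0.039  0.07 ] turn [0.0034 0.0002 0.0001] cell tcp [ 46.8 -34.1 260.6] q6 -0.21 w 0.0425 F 0.0 [ 0.3  0.6 -0. ] t 8.45
[-0.371   0.3975  1.2888  0.0016  1.4447 -0.2085] [ 0.0012  0.0055  0.0124 -0.      0.0004 -0.0006] [  0.  -53.2 -26.9   0.   -0.1   0. ]
shift [ 0.    -0.034  0.062] turn [0.0027 0.     0.0001] cell tcp [ 46.1 -34.  259.3] q6 -0.21 w 0.0425 F 0.0 [ 0.2 -0.5  0. ] t 8.65
[-0.3711  0.3985  1.2905  0.0017  1.4444 -0.2085] [ 0.0001  0.0029  0.0027 -0.0007 -0.002  -0.0017] [  0.  -53.3 -26.9   0.   -0.1   0. ]
shift [-0.    -0.033  0.059] turn [ 0.0024 -0.      0.    ] cell tcp [ 45.9 -34.  258.9] q6 -0.21 w 0.0425 F 0.0 [-1.3  0.3  0. ] t 8.85
[-0.3711  0.3989  1.291   0.0017  1.4443 -0.2085] [ 0.0014 -0.0014 -0.0012  0.0002  0.0011 -0.0009] [  0.  -53.2 -26.8   0.   -0.   -0. ]
```

```bash
python3 -m crank '[{"tx":0,"ty":-0.033,"tz":0.055,"rx":0.002,"ry":0,"rz":0,"hand":0.5},{"tx":0,"ty":-0.033,"tz":0.055,"rx":0.002,"ry":0,"rz":0,"hand":0.5},{"tx":0,"ty":-0.033,"tz":0.055,"rx":0.002,"ry":0,"rz":0,"hand":0.5},{"tx":0,"ty":-0.033,"tz":0.055,"rx":0.002,"ry":0,"rz":0,"hand":0},{"tx":0,"ty":-0.033,"tz":0.055,"rx":0.002,"ry":0,"rz":0,"hand":0},{"tx":0,"ty":-0.033,"tz":0.055,"rx":0.002,"ry":0,"rz":0,"hand":0},{"tx":0,"ty":-0.033,"tz":0.055,"rx":0.002,"ry":0,"rz":0,"hand":0},{"tx":0,"ty":-0.033,"tz":0.055,"rx":0.002,"ry":0,"rz":0,"hand":0}]' 35
python3 -c "
from h import *
go((.041,-.034,.25))"
```

```text
time_s: 9.65
tool_pos: [0.6204, -0.1967, 0.2509]
eef_rot: [2.394, 2.033, 0.001]
ft_force: [-2.9, -0.2, 2.3]
grip_width: 0.0128
finger_force: 34.2
shift [-0.     0.001  0.006] turn [0.0004 0.     0.    ] cell tcp [ 40.8 -34.  250.9] q6 -0.21 w 0.0128 F 34.22823965549469 [-2.9 -0.2  2.3] t 9.65
```

```bash
python3 -m crank '[{"tx":0,"ty":-0.076,"tz":-0.024,"rx":0,"ry":0,"rz":0,"hand":0},{"tx":0,"ty":-0.155,"tz":-0.04,"rx":0,"ry":0,"rz":0,"hand":0},{"tx":0,"ty":-0.234,"tz":-0.048,"rx":0,"ry":0,"rz":0,"hand":0},{"tx":0,"ty":-0.314,"tz":-0.048,"rx":0,"ry":0,"rz":0,"hand":0},{"tx":0,"ty":-0.394,"tz":-0.04,"rx":0,"ry":0,"rz":0,"hand":0},{"tx":0,"ty":-0.472,"tz":-0.024,"rx":0,"ry":0,"rz":0,"hand":0},{"tx":0,"ty":-0.549,"tz":0,"rx":0,"ry":0,"rz":0,"hand":0},{"tx":0,"ty":-0.622,"tz":0.031,"rx":0,"ry":0,"rz":0,"hand":0},{"tx":0,"ty":-0.692,"tz":0.07,"rx":0,"ry":0,"rz":0,"hand":0},{"tx":0,"ty":-0.758,"tz":0.115,"rx":0,"ry":0,"rz":0,"hand":0}]' 45
python3 -c "
from h import *
go((-.0726,-.034,.2315))"
```

```text
time_s: 10.65
tool_pos: [0.5139, -0.1778, 0.2373]
eef_rot: [2.386, 2.026, 0.019]
ft_force: [10.0, 4.4, 3.7]
grip_width: 0.012
finger_force: 47.9
shift [-0.009 -0.035  0.038] turn [ 0.0053 -0.0006 -0.    ] cell tcp [-67.4 -32.6 237.3] q6 -0.25 w 0.012 F 47.94260859489441 [10.   4.4  3.7] t 10.65
```

```bash
python3 -m crank '[{"tx":0,"ty":-0.03,"tz":0.025,"rx":0,"ry":0,"rz":0,"hand":0},{"tx":0,"ty":-0.05,"tz":0.045,"rx":0,"ry":0,"rz":0,"hand":0},{"tx":0,"ty":-0.05,"tz":0.045,"rx":0,"ry":0,"rz":0,"hand":0},{"tx":0,"ty":-0.05,"tz":0.045,"rx":0,"ry":0,"rz":0,"hand":0},{"tx":0,"ty":-0.05,"tz":0.045,"rx":0,"ry":0,"rz":0,"hand":0},{"tx":0,"ty":-0.05,"tz":0.045,"rx":0,"ry":0,"rz":0,"hand":0},{"tx":0,"ty":-0.05,"tz":0.045,"rx":0,"ry":0,"rz":0,"hand":0},{"tx":0,"ty":-0.05,"tz":0.045,"rx":0,"ry":0,"rz":0,"hand":0}]' 45
python3 - <<'E'
from h import *
import cv2
go((-.0726,-.034,.2315));
for a in(.85,.95,1):print(a,px("scene",O+RC.apply((.12*np.sin(.35-a),.055,.155+.12*np.cos(.35-a)))).round(1))
im=cams.capture("scene")[130:250,215:345];cv2.imwrite("pics/s4.png",cv2.resize(im,None,fx=5,fy=5,interpolation=2))
E
```

```text
time_s: 11.45
tool_pos: [0.5081, -0.1768, 0.2322]
eef_rot: [2.384, 2.024, 0.022]
ft_force: [7.0, 6.3, 18.1]
grip_width: 0.0123
finger_force: 50.1
shift [-0.009  0.004  0.005] turn [ 0.0062 -0.0005 -0.    ] cell tcp [-73.3 -32.6 232.2] q6 -0.26 w 0.0123 F 50.09696960449219 [ 7.   6.3 18.1] t 11.45
0.85 [290.5 159.6]
0.95 [294.3 161.1]
1 [296.1 162. ]
```

View pics/s4.png

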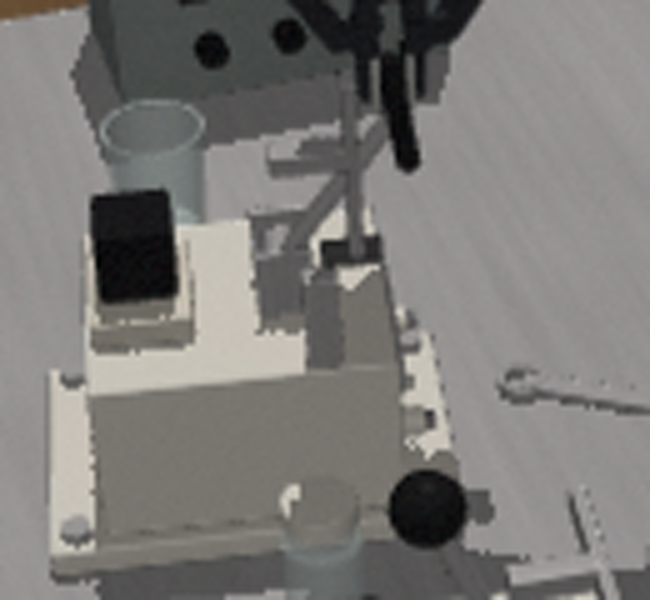

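The bar's end is at scene px (296.6,163), which matches a lever angle of 1.0 rad. The catch is still upright. I'll settle briefly and hand in.

```bash
python3 -m crank '[{"tx":0,"ty":0,"tz":0,"rx":0,"ry":0,"rz":0,"hand":0},{"tx":0,"ty":0,"tz":0,"rx":0,"ry":0,"rz":0,"hand":0},{"tx":0,"ty":0,"tz":0,"rx":0,"ry":0,"rz":0,"hand":0},{"tx":0,"ty":0,"tz":0,"rx":0,"ry":0,"rz":0,"hand":0},{"tx":0,"ty":0,"tz":0,"rx":0,"ry":0,"rz":0,"hand":0}]' 45
python3 -c "
from h import *
go((-.0726,-.034,.2315));print(manip.close_job())"
```

```text
time_s: 12.0
tool_pos: [0.5081, -0.1768, 0.2323]
eef_rot: [2.384, 2.024, 0.022]
ft_force: [7.5, 6.6, 17.9]
grip_width: 0.0126
finger_force: 50.1
shift [-0.009  0.004  0.005] turn [ 0.0062 -0.0005  0.    ] cell tcp [-73.3 -32.6 232.3] q6 -0.26 w 0.0126 F 50.09766697883606 [ 7.5  6.6 17.9] t 12.0
the job is handed in; nothing more can be done
None
```

I flipped the crossbar cell's catch upright, pulled its lever to the stop (about 1.0 rad from the camera and arm pose) and handed the job in at 12.0 s with the gripper still holding it at about 50 N; no verdict came back.

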